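Push the slide box home in its rack lane and swing the retaining bar shut

ROBOT

A 6-joint arm with a two-finger parallel gripper is mounted at the origin on a cart in front of the work surface, level with it; the furniture and walls round the work are solid. World frame = base frame: x ahead of the robot, y to its left, z up, the work surface at z = 0. Lengths are in m, angles in rad, forces in N, time in s.
With the tool pointing down it reaches from about 0.325 to 0.85 m from the base axis. Payload 4.4 kg.
Tool frame: the origin (TCP) lies at the very end of the fingers, on their centre line; the grasp point (between the pads) lies 19 mm behind it; z points along the fingers, y is the line along which they close (so a half turn about z gives the same grasp; the last joint's range is limited). The gripper opens to 94 mm and grips with 3 to 60 N. Pads are 16 mm wide; open, the fingers measure 119 mm over their backs; the gripper's body (75 mm by 177 mm) begins 78 mm behind the grasp point.
Start: joints at [-1.421, 0.207, 1.542, -0, 1.393, -0.15], TCP at [0.17, -0.549, 0.205] pointing down, gripper open.
Joint ranges: [-2.73, 2.73], [-0.86, 2.22], [0.23, 2.46], [-1.11, 4.25], [0.08, 2.63], [-2.82, 2.82]. Speed limits (rad/s): [2.79, 2.79, 3.14, 3.14, 3.14, 3.14].

INTERFACE

Orientations are given as a unit quaternion [x, y, z, w].
In Python, from cell import observe, camera, job_done gives the robot as it stands. The module is installed in compiled form; this text tells all that it offers.
- The arm moves only by the tool play_rows, never from a script. Its argument "plan" is text: rows parted by semicolons, each of 6 numbers parted by spaces: the shift along the tool's x, y, z in cm, then the turn, a rotation vector about the tool's x, y, z in degrees. A call has exactly 5 rows; each row is the pose to reach, as a shift and turn from the pose commanded when the call began, along the tool's axes at that moment; what a row does not reach only later rows make up. A row lasts 1/12 s, in which the tool goes at most 41.7 mm and 7.16 degrees, less where a joint would pass 70% of its speed; a pose out of reach is approached as far as the arm can. A call with a gripper value outside its range is refused whole. "gripper" is the opening, from 0 (shut) to 1 (fully open), set as the call begins (left out, the last holds). The fingers move at their own pace and stop on an object; the grip force is fixed at half the most. Time passes only in rows, so rows that repeat a pose let the fingers close, or fill a call up. It gives the time, the measured TCP pose, the force, the opening and the grip force at its end, in the units of the state.
- observe(): the state, without advancing time (a new reading comes with each control period).
- camera(name): name is "scene" or "side" or "wrist"; returns a dict with "image" (420x560x3 uint8, red, green, blue), "fx", "fy", "cx", "cy" (pixels), "k1" (the pictures are not rectified: a ray, as slopes to the right and down, at radius r is drawn at 1 + k1 r^2 times it, then the intrinsics apply), "extrinsics" (4x4, takes a point from camera to world coordinates); the wrist camera has in their place "tool_from_camera" (4x4, takes a point from camera to tool coordinates, whose origin is the TCP and whose axes are the flange's). Camera axes: x right, y down, z forward; pixel columns grow to the right and rows downward; lengths in m; the calibration is good to about 2 mm. A picture is of the moment at which its call begins: read the wrist's pose just before it. There is no depth.
- job_done(): hands the job in; it is judged then, once.
The state is a dict: "t": time; "joints": joint angles; "dq": joint speeds; "joint_torque": joint torques, N m; "eef_pos": TCP position; "ee_rot": TCP orientation; "contact_force": force on the tool from outside, world axes, zero at the start; "ft_torque": the same for the moment, N m; "finger_gap": finger opening in m; "grasp_force": force on a finger pad.
Only numpy, scipy, OpenCV 4.12 (cv2) and the standard library are available. Lean on these libraries where they do the work, as an engineer would, in place of code of your own. Each camera call takes 0.05 s, during which the arm holds its last target. There are 200 camera calls.

TASK

With the fingertips only, gently push the slide box that waits in front of the empty left lane of the plywood over-sink rack straight down that lane until it sits square against the end stop; keep it flat on the board, never lift it, and let neither the box nor the gripper touch the two guide rails of the lane (its slides are freshly mounted, and a knock would shift the cover slips). Then push the lane's open swing bar round until it is fully shut across the lane behind the box. Leave the box stored in the other lane and the other things on the bench and rack where they are.

Things in the scene. Friction and masses are not known exactly. Their poses are not given: they have to be found in the camera images.
- board: The rack: fixed plywood board 460 x 370 x 12 mm lying across the sink, with two lanes for slide boxes. Its x axis points down the lanes away from the robot, y left, z up; origin on its underside midway across its width; top at z = 12 mm; it spans x -235..225, y -185..185 mm. The empty lane is the left one, centre line y = 75 mm; the right one (y = -75 mm) is its mirror image, its shut bar fixed.
- rail_left: Left guide rail of the empty lane: fixed aluminium strip 170 mm long (own x, parallel to the board's x), 12 mm wide, 12 mm high above the board's top; origin at its mouth end, on the board's top, on its centre line (board x = -70, y = 150 mm).
- rail_middle: Right guide rail of the empty lane, between the two lanes: the same strip, centre line at board y = 0, origin likewise (board x = -70 mm). The lane is 138 mm clear between the two rails. A catch bracket 20 mm wide stands over this rail, up to 36 mm above the board's top, at board x = 6..32 mm.
- lane_mouth (a point): Middle of the empty lane's open mouth, on the board's top (board x = -70, y = 75 mm).
- lane_end (a point): Foot of the end stop in the middle of the empty lane, on the board's top (board x = 100, y = 75 mm). The end stop is an upright plate 30 mm high across both lanes; this is its near face.
- slide_box: Closed dark blue slide box to push, loose on the board before the empty lane, a little askew and to one side. 90 mm along own x, 118 mm along y (goes across the lane, 10 mm free each side when centred), 38 mm high, about 0.35 kg, friction about 0.6. Origin in its underside, mid-width, 46 mm from the near face (-x, small clasp in its middle) and 44 mm from the far face: home at board x = 56 mm.
- swing_bar (a joint): Angle (rad) of the lane's steel swing bar on a post at board x = 0, y = 168 mm. 0 = shut (a stop): straight across the lane along board -y, 5 mm behind a box that is home; a box short of home blocks it. pi/2 = along board -x; starts wide open at 2.2..2.5, pointing to the near left. Seen from above it shuts counterclockwise. Light friction (0.05 N m), stays where left.
- bar_end (a point): Free end of the swing bar, 160 mm from its pivot, at mid-height of the bar. The bar is 9 mm thick, its lower edge 24 mm and upper edge 35 mm above the board's top, so it passes over the rails; a black knob 15 mm wide stands 20 mm higher, 138 mm from the pivot. Shut, this end lies over the middle rail.
- stored_box: Bystander: second slide box of the same kind, already home in the right lane behind its shut bar. Origin as for the first box.
- coverslip_box: Bystander: small white carton 41 x 53 x 22 mm on the back part of the board behind the end stop; origin in the middle of its underside.
- iodine_bottle: Bystander: dropper bottle, 33 mm wide, 104 mm high, on the bench to the right of the rack; origin in the middle of its underside.
- jar_b: Bystander: screw-lid jar, 49 mm wide, 68 mm high, on the bench to the right of the rack; origin in the middle of its underside.

How it is judged:
By the outcome, as a careful person would: the job done as asked, in the order asked, and still so for the second after the job is handed in, with the robot touching nothing.
It also fails if it takes over 72 s, if anything falls off the work surface, if the arm or the gripper's body presses on something with over 40 N, if the wrist force passes 120 N, or if a joint passes its speed limit or range.

## Working session

There is one attempt and no reset: what is moved stays moved. The work goes in short steps, Python scripts to look and compute and a tool call to move; the robot and the scene stay as the last step left them, time stands still between calls to the robot, and variables do not carry over. Pictures are saved under pics/ and viewed, at most 10 in all, crops included, and the job is handed in when it is done.

Besides the shell and the picture viewer there is one more tool, called after "Request:" as a command line: name --argument value ..., lists and objects as JSON in quotes. play_rows: Moves the arm, as the interface text tells. Its arguments: {"type":"object","properties":{"plan":{"type":"string"},"gripper":{"type":"number"}},"required":["plan"]}

```bash
mkdir -p pics; cat > h.py <<'E'
import numpy as np, cv2
from cell import observe, camera, job_done
from scipy.spatial.transform import Rotation as R
def shot(n):
    s=observe(); c=camera(n); c['n']=n
    if n=='wrist':
        T=np.eye(4);T[:3,:3]=R.from_quat(s['ee_rot']).as_matrix();T[:3,3]=s['eef_pos'];c['extrinsics']=T@np.array(c['tool_from_camera'])
    c['extrinsics']=np.array(c['extrinsics']);return c
def save(c,f): cv2.imwrite('pics/'+f,c['image'][:,:,::-1])
def ray(c,uv):
    p=(np.array(uv,float).reshape(-1,2)-[c['cx'],c['cy']])/[c['fx'],c['fy']]
    q=p.copy()
    for _ in range(20): q=p/(1+c['k1']*(q**2).sum(1,keepdims=True))
    d=np.c_[q,np.ones(len(q))]@c['extrinsics'][:3,:3].T
    return c['extrinsics'][:3,3],d
def onz(c,uv,z):
    o,d=ray(c,uv); return o+d*((z-o[2])/d[:,2])[:,None]
def proj(c,P):
    P=np.array(P,float).reshape(-1,3);E=c['extrinsics']
    q=(P-E[:3,3])@E[:3,:3];q=q[:,:2]/q[:,2:]
    q=q*(1+c['k1']*(q**2).sum(1,keepdims=True));return q*[c['fx'],c['fy']]+[c['cx'],c['cy']]
E
python3 - <<'E'
from h import *
for n in('scene','side'):
    c=shot(n);save(c,n+'0.png');print(n,c['extrinsics'].round(3).tolist(),c['fx'],c['k1'])
s=observe();print(s['t'],s['eef_pos'],s['ee_rot'],s['contact_force'],s['finger_gap'])
E
```

```text
scene [[-0.877, -0.34, 0.339, 0.243], [-0.48, 0.621, -0.62, 0.71], [0.0, -0.706, -0.708, 0.852], [0.0, 0.0, 0.0, 1.0]] 432.68526330083097 0.04031018534208523
side [[0.953, -0.191, 0.237, 0.369], [-0.304, -0.64, 0.706, -0.77], [0.016, -0.744, -0.668, 0.785], [0.0, 0.0, 0.0, 1.0]] 413.9893921537269 -0.006987069188868729
0.1 [ 0.16972207 -0.54864201  0.2044288 ] [ 9.88784104e-01  1.49348564e-01  1.15207793e-05 -1.00114867e-03] [-0.21132632  0.42630878 -0.50773965] 0.09386556848073083
```

View pics/scene0.png

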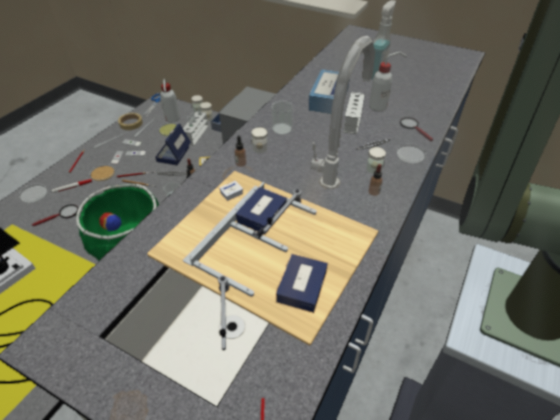

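View pics/side0.png

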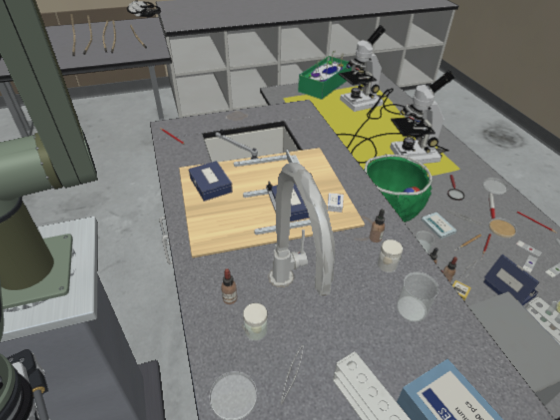

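The scene view shows the board (corners about (237,173), (377,236), (308,328), (152,250)), the loose box at (302,282), and the open bar from (222,280) to (224,348). The side view shows the box at (211,180), and a tall tap right of the rack.

```bash
python3 - <<'E'
from h import *
for n,x0,y0,w,h in(('scene',140,160,250,200),('side',160,110,240,150)):
    c=shot(n);im=c['image'];hsv=cv2.cvtColor(im,cv2.COLOR_RGB2HSV)
    m=cv2.inRange(hsv,(10,60,100),(30,255,255));m[:,:140]=0
    m=cv2.morphologyEx(m,cv2.MORPH_CLOSE,np.ones((5,5)))
    k=max(cv2.findContours(m,0,2)[0],key=cv2.contourArea);hl=cv2.convexHull(k)
    q=cv2.approxPolyN(hl,4,ensure_convex=True).reshape(-1,2)
    print(n,q.tolist());print(onz(c,q,.012).round(3).tolist())
    b=cv2.inRange(hsv,(105,80,10),(130,255,110))
    for k in cv2.findContours(b,0,2)[0]:
        if cv2.contourArea(k)>300:
            a=cv2.approxPolyDP(cv2.convexHull(k),2.5,True).reshape(-1,2);print('box',a.tolist(),onz(c,a,.05).round(3).tolist())
    cv2.imwrite(f'pics/{n}1.png',cv2.resize(im[y0:y0+h,x0:x0+w,::-1],None,fx=3,fy=3,interpolation=2))
E
```

```text
scene [[379, 230], [310, 346], [145, 254], [234, 170]]
[[0.378, -0.071, 0.012], [0.394, 0.304, 0.012], [0.856, 0.281, 0.012], [0.838, -0.092, 0.012]]
box [[354, 351], [352, 376], [334, 419], [314, 419], [346, 349]] [[0.308, 0.29, 0.05], [0.293, 0.338, 0.05], [0.292, 0.423, 0.05], [0.323, 0.44, 0.05], [0.323, 0.294, 0.05]]
box [[314, 261], [325, 265], [312, 309], [298, 305], [296, 293], [309, 262]] [[0.471, 0.129, 0.05], [0.444, 0.127, 0.05], [0.42, 0.245, 0.05], [0.45, 0.251, 0.05], [0.468, 0.226, 0.05], [0.48, 0.137, 0.05]]
box [[283, 198], [283, 203], [258, 229], [237, 218], [240, 209], [259, 189]] [[0.634, -0.022, 0.05], [0.625, -0.005, 0.05], [0.636, 0.106, 0.05], [0.702, 0.099, 0.05], [0.712, 0.068, 0.05], [0.708, -0.021, 0.05]]
side [[276, 242], [191, 257], [179, 167], [290, 152]]
[[0.59, -0.091, 0.012], [0.378, -0.078, 0.012], [0.398, 0.294, 0.012], [0.752, 0.274, 0.012]]
```

View pics/scene1.png

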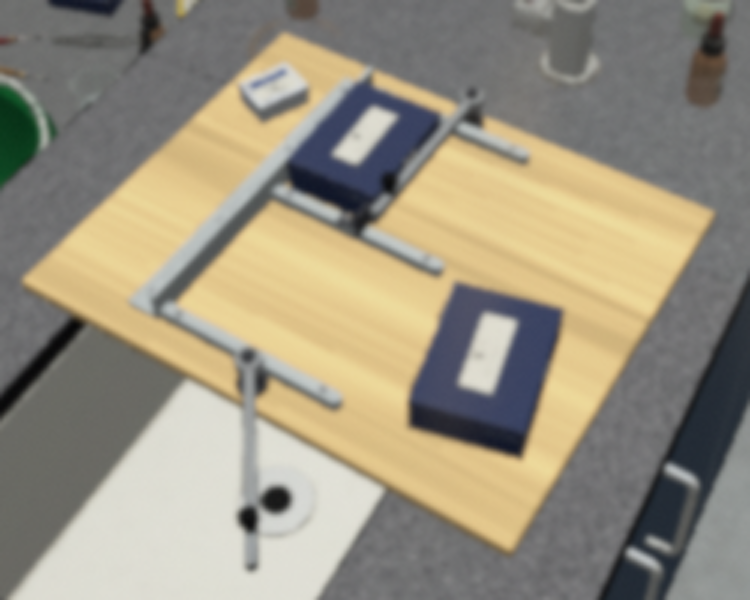

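View pics/side1.png

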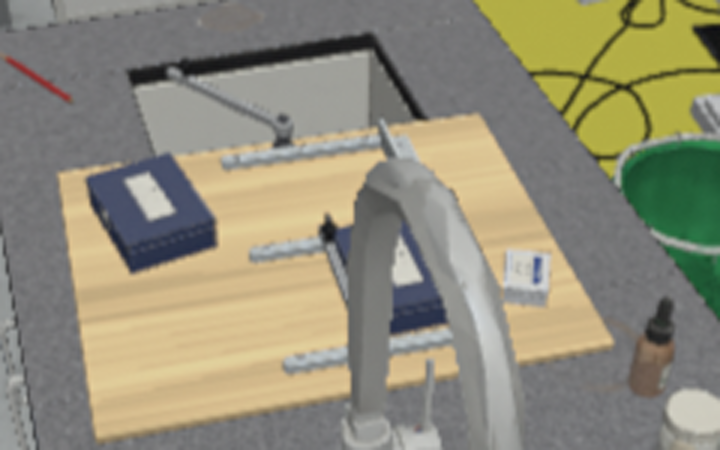

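```bash
python3 - <<'E'
from h import *
sc=shot('scene');sd=shot('side')
S=lambda L:np.array(L)/3+[140,160]
D=lambda L:np.array(L)/3+[160,110]
def fit(M,W):
    M=np.array(M);W=np.array(W)[:,:2];a=M-M.mean(0);b=W-W.mean(0)
    th=np.arctan2((a[:,0]*b[:,1]-a[:,1]*b[:,0]).sum(),(a*b).sum());c,s=np.cos(th),np.sin(th);Rm=np.array([[c,-s],[s,c]])
    t=W.mean(0)-Rm@M.mean(0);return th,t,(W-(M@Rm.T+t))
bm=[[.225,-.185],[-.235,-.185],[-.235,.185],[.225,.185]]
bs=onz(sc,S([(285,32),(715,212),(513,552),(22,282)]),.012)
bd=onz(sd,D([(613,345),(98,440),(58,173),(480,115)]),.012)
for w in(bs,bd,):
    th,t,e=fit(bm,w);print('board',np.degrees(th).round(2),t.round(4),(e*1e3).round(1).tolist())
th,t,e=fit(bm+bm,np.r_[bs,bd]);print(np.degrees(th),t)
xm=[[.044,-.059],[-.046,-.059],[-.046,.059],[.044,.059]]
xs=onz(sc,S([(457,286),(562,312),(524,435),(412,403)]),.050)
xd=onz(sd,D([(213,220),(130,250),(88,180),(172,155)]),.050)
for w in(xs,xd,np.r_[xs,xd]):
    n=len(w)//4;tb,tt,e=fit(xm*n,w);print('box',np.degrees(tb).round(2),tt.round(4),(e*1e3).round(1).tolist())
c,s=np.cos(th),np.sin(th);Rm=np.array([[c,-s],[s,c]])
print('box in board',(Rm.T@(tt-t)).round(4),np.degrees(tb-th))
# bar
for w in(onz(sc,S([(250,355),(250,567)]),.047),onz(sd,D([(284,120),(174,72)]),.047)): print('bar in board',((w[:,:2]-t)@Rm).round(4).tolist())
# rails top z .024
for w in(onz(sc,S([(340,403),(440,268),(160,308)]),.024),onz(sd,D([(224,162),(250,256)]),.024)): print('rail ends in board',((w[:,:2]-t)@Rm).round(4).tolist())
E
```

```text
board -2.64 [0.6192 0.1044] [[-1.7, 0.3], [2.3, 1.7], [1.3, -1.4], [-2.0, -0.6]]
board -2.92 [0.6216 0.094 ] [[-3.8, 1.6], [4.1, 0.2], [1.8, -0.3], [-2.2, -1.5]]
-2.7804693233502626 [0.6204345  0.09922063]
box 10.73 [0.4718 0.1859] [[-3.5, 2.1], [2.5, 2.4], [3.5, -1.4], [-2.5, -3.1]]
box 10.57 [0.4762 0.1711] [[-5.0, 3.5], [2.0, -0.7], [2.9, -1.8], [0.2, -1.0]]
box 10.65 [0.474  0.1785] [[-5.6, 9.6], [0.4, 9.8], [1.2, 5.9], [-4.8, 4.3], [-2.9, -4.0], [4.1, -8.0], [5.1, -9.1], [2.5, -8.5]]
box in board [-0.1501  0.0721] 13.431424902763307
bar in board [[0.0006, 0.1696], [-0.1005, 0.3043]]
bar in board [[0.0039, 0.1689], [-0.0929, 0.2862]]
rail ends in board [[-0.0711, 0.1573], [-0.0684, 0.0073], [0.1004, 0.1584]]
rail ends in board [[-0.0652, 0.1426], [-0.068, -0.0082]]
```

```bash
python3 - <<'E'
from h import *
sc=shot('scene');sd=shot('side');w=shot('wrist')
print('tap base',onz(sc,[(330,182)],0).round(3),onz(sd,[(283,278)],0).round(3))
print('bottle',onz(sc,[(375,190)],0).round(3),onz(sd,[(229,300)],0).round(3))
# tap top: nearest pt of rays
def tri(a,ua,b,ub):
    o,d=ray(a,[ua]);p,e=ray(b,[ub]);A=np.c_[d[0],-e[0]];s=np.linalg.lstsq(A,p-o,rcond=None)[0];return ((o+d[0]*s[0]+p+e[0]*s[1])/2).round(3)
print('tap arch',tri(sc,(355,48),sd,(297,170)), 'spout?',tri(sc,(383,75),sd,(325,290)))
print(np.array(w['tool_from_camera']).round(3).tolist(),w['fx'])
E
```

```text
tap base [[ 0.569 -0.193  0.   ]] [[ 0.575 -0.196  0.   ]]
bottle [[ 0.442 -0.224  0.   ]] [[ 0.44  -0.219  0.   ]]
tap arch [ 0.569 -0.267  0.375] spout? [ 0.548 -0.423  0.247]
[[-0.0, -0.964, -0.267, 0.076], [1.0, -0.0, 0.001, -0.001], [-0.001, -0.267, 0.964, -0.179], [0.0, 0.0, 0.0, 1.0]] 373.9980542966576
```

Request:
play_rows --plan "1.2 -4 0 0 0 4; 2.5 -8 0 0 0 8; 3.7 -12 0 0 0 12; 5 -16 0 0 0 16; 8.6 -18 0 0 0 20" --gripper 0.64

```text
t: 0.87
eef_pos: [0.196, -0.3491, 0.2045]
ee_rot: [1.0, -0.029, -0.001, -0.001]
contact_force: [1.2, -0.4, 0.4]
finger_gap: 0.0638
grasp_force: 0.0
```

Request:
play_rows --plan "2.2 -3.5 0 0 0 0; 4.4 -7 0 0 0 0; 6.6 -10.6 0 0 0 0; 8.8 -14 0 0 0 0; 11 -17.7 0 0 0 0"

```text
t: 1.28
eef_pos: [0.3173, -0.1805, 0.206]
ee_rot: [1.0, -0.025, 0.001, 0.001]
contact_force: [0.4, -0.3, -0.7]
finger_gap: 0.0602
grasp_force: 0.0
```

Request:
play_rows --plan "1 -4 -0.8 0 0 0; 2 -8 -1.6 0 0 0; 3 -12 -2.4 0 0 0; 4 -16 -3 0 0 0; 5 -20 -3.5 0 0 0"

```text
t: 1.7
eef_pos: [0.3765, 0.0165, 0.2415]
ee_rot: [1.0, -0.025, 0.001, 0.0]
contact_force: [0.5, -0.3, -0.3]
finger_gap: 0.0601
grasp_force: 0.0
```

Request:
play_rows --plan "2 -3.4 -0.5 0 0 0; 4 -7 -1 0 0 0; 6 -10.5 -1 0 0 0; 7 -14 -1 0 0 0; 7 -14 -1 0 0 0"

```text
t: 2.12
eef_pos: [0.4542, 0.1562, 0.2504]
ee_rot: [1.0, -0.021, 0.0, -0.001]
contact_force: [-0.5, 0.4, 0.1]
finger_gap: 0.0606
grasp_force: 0.0
```

```bash
python3 - <<'E'
from h import *
w=shot('wrist');save(w,'w1.png');s=observe();print(s['eef_pos'],s['ee_rot'],s['dq'].round(3) if hasattr(s['dq'],'round') else s['dq'])
E
```

```text
[0.45310958 0.15351765 0.25011713] [ 9.99758164e-01 -2.19886147e-02 -3.15540438e-04 -1.23021857e-04] [-0.06  -0.039  0.044 -0.028  0.015 -0.019]
```

View pics/w1.png

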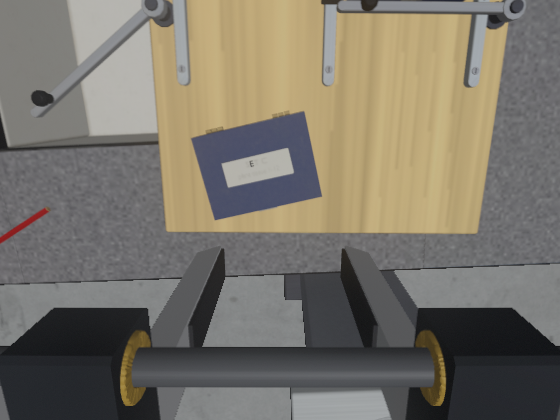

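The wrist view shows the box corners at (192,138), (304,112), (321,195), (214,219), the rail mouth ends at (183,84) and (328,84), the near board corners at (167,234) and (478,234), and the open bar from (155,8) to (38,110).

```bash
cat >> h.py <<'E'
def fit(M,W):
    M=np.array(M);W=np.array(W)[:,:2];a=M-M.mean(0);b=W-W.mean(0)
    th=np.arctan2((a[:,0]*b[:,1]-a[:,1]*b[:,0]).sum(),(a*b).sum());c,s=np.cos(th),np.sin(th);Rm=np.array([[c,-s],[s,c]])
    t=W.mean(0)-Rm@M.mean(0);return th,t,(W-(M@Rm.T+t))
def boxtop(c):
    hsv=cv2.cvtColor(c['image'],cv2.COLOR_RGB2HSV);b=cv2.inRange(hsv,(108,70,20),(128,255,130))
    b[250:]=0
    k=max(cv2.findContours(b,0,2)[0],key=cv2.contourArea)
    q=cv2.approxPolyN(cv2.convexHull(k),4,ensure_convex=True).reshape(-1,2).astype(float)
    ct=q.mean(0);q=q[np.argsort(np.arctan2(*(q-ct).T[::-1]))]  # TL,TR,BR,BL
    return q
E
python3 - <<'E'
from h import *
c=shot('wrist');print(observe()['eef_pos'])
P=np.r_[onz(c,[(167,234),(478,234)],.012),onz(c,[(183,84),(328,84),(474,86)],.024)]
M=[(-.235,.185),(-.235,-.185),(-.07,.15),(-.07,0),(-.07,-.15)]
th,t,e=fit(M,P);print('board',np.degrees(th),t,(e*1e3).round(1).tolist())
q=boxtop(c);print(q.round(1).tolist())
for qq in(q,np.array([(192,138),(304,112),(321,195),(214,219)])):
    W=onz(c,qq,.05);tb,tt,e=fit([(.044,.059),(.044,-.059),(-.046,-.059),(-.046,.059)],W);print('box',np.degrees(tb-th),tt,(e*1e3).round(1).tolist())
    r=np.array([[np.cos(th),-np.sin(th)],[np.sin(th),np.cos(th)]]);print('in board',(tt-t)@r)
B=onz(c,[(155,8),(38,110)],.045)[:,:2];print('bar',((B-t)@r).round(3).tolist())
E
```

```text
[0.45261444 0.15188431 0.25003562]
board -2.6214278814551366 [0.6191132  0.09828631] [[-1.3, -1.5], [-0.7, 1.2], [1.0, -0.0], [1.2, 0.7], [-0.1, -0.4]]
[[236.0, 185.0], [285.0, 174.0], [301.0, 199.0], [237.0, 212.0]]
box 13.591093008650358 [0.44570257 0.17244089] [[-23.6, -37.4], [-36.8, 27.5], [24.5, 29.0], [35.9, -19.1]]
in board [-0.17662074  0.06614576]
box 12.778523091383496 [0.47245208 0.17819254] [[-1.6, -2.4], [-2.3, 1.3], [2.1, 1.9], [1.8, -0.7]]
in board [-0.15016228  0.07311483]
bar [[-0.003, 0.166], [-0.095, 0.291]]
```

Request:
play_rows --plan "-2.6 -0.5 1 0 0 -6.3; -5.3 -1.1 2 0 0 -12.7; -5.3 -1.1 6 0 0 -12.7; -5.3 -1.1 10 0 0 -12.7; -5.3 -1.1 14 0 0 -12.7"

```text
t: 2.63
eef_pos: [0.4006, 0.1633, 0.1102]
ee_rot: [0.996, 0.085, 0.002, 0.0]
contact_force: [1.0, 0.4, 0.1]
finger_gap: 0.06
grasp_force: 0.0
```

Request:
play_rows --plan "0 0 3 0 0 0; 0 0 6 0 0 0; 0 0 8.2 0 0 0; 0 0 8.2 0 0 0; 0 0 8.2 0 0 0"

```text
t: 3.05
eef_pos: [0.3992, 0.1631, 0.0278]
ee_rot: [0.996, 0.085, -0.001, 0.0]
contact_force: [-0.5, 0.5, 0.1]
finger_gap: 0.0604
grasp_force: 0.0
```

```bash
python3 - <<'E'
from h import *
s=observe();c=shot('wrist');save(c,'w2.png');print(s['eef_pos'],s['ee_rot'],s['contact_force'])
E
```

```text
[0.39915571 0.16311072 0.02784076] [ 9.96368677e-01  8.51300715e-02 -1.49878824e-03  2.90015611e-04] [-0.45902746  0.4537045   0.08860983]
```

View pics/w2.png

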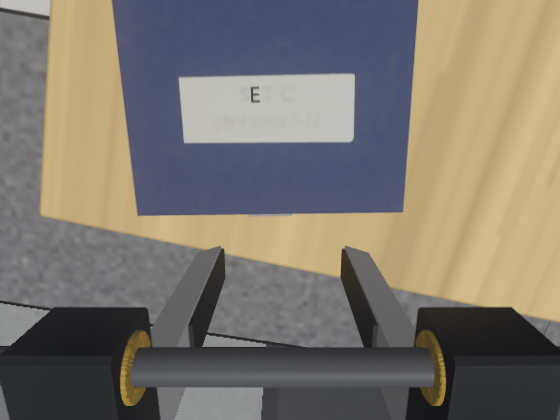

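The view shows the box's near face at row ~213, level, from u=138 to 404 (centre 271), and the fingers centred at u≈283. The gripper needs to go 5 mm left, then about 22 mm ahead to touch.

Request:
play_rows --plan "0.4 -0.25 0 0 0 0; 0.8 -0.5 0 0 0 0; 1.2 -0.5 0 0 0 0; 1.6 -0.5 0 0 0 0; 1.9 -0.5 0 0 0 -0.5"

```text
t: 3.52
eef_pos: [0.4197, 0.1731, 0.0292]
ee_rot: [0.996, 0.091, 0.001, -0.0]
contact_force: [-0.7, 0.5, -0.5]
finger_gap: 0.06
grasp_force: 0.0
```

Request:
play_rows --plan "0.1 0 0 0 0 0; 0.2 0 0 0 0 0; 0.3 0 0 0 0 0; 0.4 0 0 0 0 0; 0.5 0 0 0 0 0"

```text
t: 3.93
eef_pos: [0.4215, 0.1734, 0.0279]
ee_rot: [0.996, 0.09, -0.002, 0.0]
contact_force: [-5.0, -0.8, 2.9]
finger_gap: 0.0601
grasp_force: 1.8
```

```bash
python3 - <<'E'
from h import *
s=observe();print(s['eef_pos'],s['ee_rot'],s['contact_force'],s['ft_torque'])
E
```

```text
[0.42151847 0.17337616 0.02785043] [ 9.95897721e-01  9.04681381e-02 -1.79440904e-03  1.58333197e-04] [-5.04107343 -0.82679927  2.8804075 ] [-0.09283109  0.62900652  0.04675206]
```

Request:
play_rows --plan "0.28 -0.03 0 0 0 1.3; 0.55 -0.06 0 0 0 2.6; 0.83 -0.1 0 0 0 3.9; 1.1 -0.15 0 0 0 5.2; 1.38 -0.2 0 0 0 6.5"

```text
t: 4.35
eef_pos: [0.4369, 0.1782, 0.0283]
ee_rot: [0.999, 0.033, 0.0, -0.0]
contact_force: [-0.9, -0.3, -1.5]
finger_gap: 0.0601
grasp_force: 0.6
```

Request:
play_rows --plan "0.27 -0.05 0 0 0 1.3; 0.54 -0.1 0 0 0 2.6; 0.8 -0.15 0 0 0 3.9; 1.07 -0.2 0 0 0 5.2; 1.34 -0.25 0 0 0 6.6"

```text
t: 4.77
eef_pos: [0.4499, 0.1816, 0.0284]
ee_rot: [1.0, -0.025, 0.0, -0.0]
contact_force: [-1.2, 1.3, -1.7]
finger_gap: 0.0602
grasp_force: 0.7
```

```bash
python3 - <<'E'
from h import *
s=observe();c=shot('wrist');save(c,'w3.png');print(s['eef_pos'],s['ee_rot'],s['contact_force'])
E
```

```text
[0.44987964 0.18157379 0.0283638 ] [ 9.99689316e-01 -2.49252491e-02  3.86173970e-06 -5.46476114e-05] [-1.18111823  1.25575409 -1.68088907]
```

View pics/w3.png

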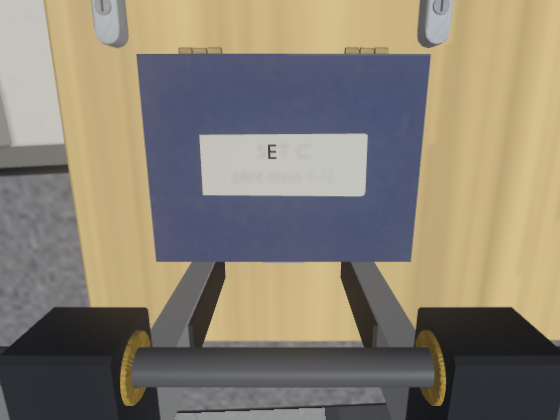

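The box is now flush on both fingers: near edge (156,262)-(411,262), far edge (138,55)-(428,56). The rail ends show at u 93-127 and 422-452, v≈45.

```bash
cat > lane.py <<'E'
from h import *
c=shot('wrist');im=c['image'];s=observe()
print(s['eef_pos'].round(4) if hasattr(s['eef_pos'],'round') else s['eef_pos'],'yaw',2*np.degrees(np.arctan2(s['ee_rot'][1],s['ee_rot'][0])),np.round(s['contact_force'],1),s['t'])
hsv=cv2.cvtColor(im,cv2.COLOR_RGB2HSV)
b=cv2.inRange(hsv,(108,70,20),(128,255,140)); r=cv2.inRange(hsv,(0,0,90),(180,60,255))
T=np.array([.6193,.0984]);th=np.radians(-2.7);Rm=np.array([[np.cos(th),-np.sin(th)],[np.sin(th),np.cos(th)]])
B=lambda uv,z:((onz(c,uv,z)[:,:2]-T)@Rm)
for v in range(5,262,25):
    x=np.flatnonzero(b[v,:]);x=x[(x>100)&(x<460)]
    o=[]
    if len(x)>150: o+= [x[0],x[-1]+1]; q=B([(x[0],v),(x[-1]+1,v)],.05);print(v,'box',x[0],x[-1]+1,'board',(q*1e3).round(1).tolist(),'mid y',(q[:,1].mean()*1e3).round(1))
    wood=cv2.inRange(hsv,(8,50,90),(30,255,255))[v]
    # rail inner edges: first wood->non-wood transitions outward from box / centre
    l=np.flatnonzero(r[v,60:200]);l=l+60
    rr=np.flatnonzero(r[v,380:520])+380
    if len(l)>8 and len(rr)>8:
        q=B([(l[0],v),(l[-1]+1,v),(rr[0],v),(rr[-1]+1,v)],.024);print(v,'rails',l[0],l[-1]+1,rr[0],rr[-1]+1,'y',(q[:,1]*1e3).round(1).tolist())
E
python3 lane.py
```

```text
[0.4505 0.1815 0.0286] yaw -2.786850893470958 [-0.3 -0.2 -0.3] 4.8667
5 rails 91 126 419 452 y [159.8, 144.1, 14.0, -0.8]
30 rails 94 128 417 449 y [159.8, 144.4, 14.0, -0.5]
80 box 168 428 board [[-85.4, 120.5], [-85.7, 16.6]] mid y 68.5
105 box 159 425 board [[-95.0, 124.9], [-95.3, 16.9]] mid y 70.9
130 box 157 423 board [[-104.9, 126.6], [-105.3, 16.8]] mid y 71.7
205 box 169 415 board [[-136.9, 124.3], [-137.3, 17.2]] mid y 70.8
230 box 173 413 board [[-148.4, 123.5], [-148.8, 17.1]] mid y 70.3
255 box 177 400 board [[-160.3, 122.7], [-160.6, 21.9]] mid y 72.3
```

Request:
play_rows --plan "0.4 -0.1 0 0 0 0; 0.8 -0.2 0 0 0 0; 1.2 -0.3 0 0 0 0; 1.6 -0.4 0 0 0 0; 2.0 -0.5 0 0 0 0"

```text
t: 5.28
eef_pos: [0.4702, 0.1855, 0.0283]
ee_rot: [1.0, -0.024, -0.0, 0.0]
contact_force: [-3.1, -0.6, 0.6]
finger_gap: 0.0596
grasp_force: 1.1
```

```bash
cat > lane2.py <<'E'
from h import *
c=shot('wrist');im=c['image'];s=observe();import sys
print(np.round(s['eef_pos'],4),'yaw',2*np.degrees(np.arctan2(s['ee_rot'][1],s['ee_rot'][0])).round(2),np.round(s['contact_force'],1),s['t'],'cx',c['cx'])
yaw=2*np.arctan2(s['ee_rot'][1],s['ee_rot'][0]);Q=np.array([[np.cos(yaw),-np.sin(yaw)],[np.sin(yaw),np.cos(yaw)]])
B=lambda uv,z:((onz(c,uv,z)[:,:2]-np.array(s['eef_pos'])[:2])@Q)*1e3  # tool-aligned, y left, mm
hsv=cv2.cvtColor(im,cv2.COLOR_RGB2HSV)
wood=cv2.inRange(hsv,(8,50,90),(30,255,255))
L=[];Rr=[];bl=[];br=[]
for v in range(3,255,4):
    g=wood[v]>0
    r=cv2.inRange(hsv[v:v+1],(0,0,80),(180,60,255))[0]
    l=np.flatnonzero(r[60:140])+60; rr=np.flatnonzero(r[412:480])+412
    if 15<len(l)<60 and 15<len(rr)<60 and l[-1]-l[0]<60: L.append(B([(l[0],v)],.024)[0]);Rr.append(B([(rr[-1]+1,v)],.024)[0])
    x=np.flatnonzero((im[v].astype(int)[:,2]-im[v].astype(int)[:,0]>8)&(im[v].max(1)<150)); x=x[(x>110)&(x<470)]
    if len(x)>120: bl.append(B([(x[0],v)],.05)[0]);br.append(B([(x[-1]+1,v)],.05)[0])
for n,a in zip(('railL','railR','boxL','boxR'),(L,Rr,bl,br)):
    a=np.array(a)
    if len(a)>2:
        k=np.abs(a[:,1]-np.median(a[:,1]))<4;a=a[k];p=np.polyfit(a[:,0],a[:,1],1);print(n,len(a),'x',a[:,0].min().round(),a[:,0].max().round(),'y mid',a[:,1].mean().round(1),'slope deg',np.degrees(p[0]).round(2))
if len(sys.argv)>1: save(c,sys.argv[1])
E
python3 lane2.py w4.png
```

```text
[0.4715 0.1857 0.0285] yaw -2.74 [ 0.2  0.2 -1. ] 5.3333 cx 282.5169571642698
railL 11 x 103.0 120.0 y mid 79.6 slope deg 0.25
railR 11 x 104.0 120.0 y mid -81.1 slope deg -0.9
boxL 34 x 13.0 95.0 y mid 56.6 slope deg 0.26
boxR 33 x 13.0 95.0 y mid -58.6 slope deg -0.32
```

View pics/w4.png

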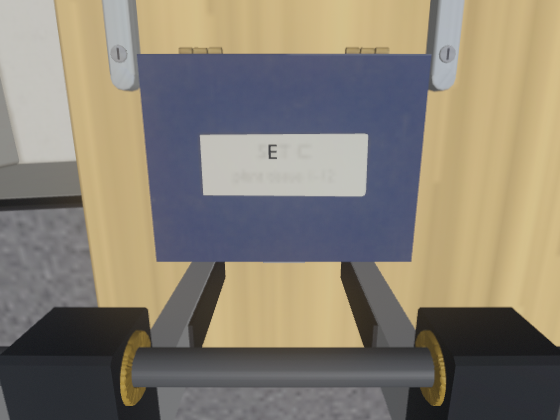

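The box now sits between the rail ends (inner edges about 137 and 430), centred to within about 0.5 mm and parallel to them. I'll push straight on.

Request:
play_rows --plan "0.6 0 0 0 0 0; 1.2 0 0 0 0 0; 1.8 0 0 0 0 0; 2.4 0 0 0 0 0; 3.0 0 0 0 0 0"

```text
t: 5.75
eef_pos: [0.5006, 0.184, 0.0283]
ee_rot: [1.0, -0.024, 0.0, -0.0]
contact_force: [-2.2, 0.8, -0.9]
finger_gap: 0.0601
grasp_force: 1.0
```

Request:
play_rows --plan "0.6 0 0 0 0 0; 1.2 0 0 0 0 0; 1.8 0 0 0 0 0; 2.4 0 0 0 0 0; 3.0 0 0 0 0 0"

```text
t: 6.17
eef_pos: [0.5304, 0.1826, 0.0283]
ee_rot: [1.0, -0.024, 0.0, -0.0]
contact_force: [-2.3, 0.2, -0.7]
finger_gap: 0.0602
grasp_force: 0.9
```

```bash
python3 lane2.py w5.png
```

```text
[0.532  0.1825 0.0287] yaw -2.74 [-0.8  0.2 -0.2] 6.2167 cx 282.5169571642698
railL 9 x 106.0 120.0 y mid 79.8 slope deg -0.04
railR 7 x 108.0 120.0 y mid -81.5 slope deg -0.09
boxL 35 x 12.0 95.0 y mid 57.1 slope deg 0.45
boxR 35 x 12.0 95.0 y mid -58.6 slope deg -0.45
```

View pics/w5.png

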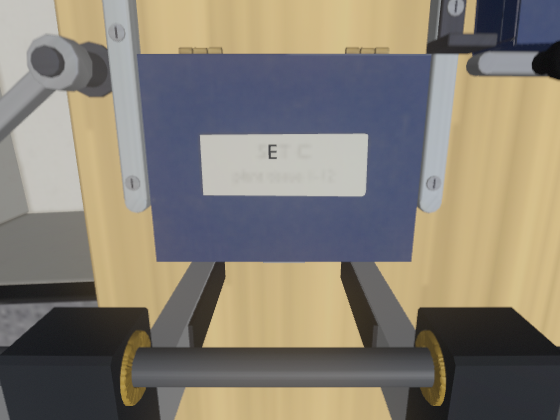

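Still centred and square, about 9 cm to go.

Request:
play_rows --plan "0.6 0 0 0 0 0; 1.2 0 0 0 0 0; 1.8 0 0 0 0 0; 2.4 0 0 0 0 0; 3.0 0 0 0 0 0"

```text
t: 6.63
eef_pos: [0.5603, 0.1812, 0.0284]
ee_rot: [1.0, -0.024, 0.0, 0.0]
contact_force: [-1.9, 0.1, 1.2]
finger_gap: 0.0601
grasp_force: 1.3
```

Request:
play_rows --plan "0.6 0 0 0 0 0; 1.2 0 0 0 0 0; 1.8 0 0 0 0 0; 2.4 0 0 0 0 0; 3.0 0 0 0 0 0"

```text
t: 7.05
eef_pos: [0.5902, 0.1798, 0.0284]
ee_rot: [1.0, -0.024, -0.0, -0.0]
contact_force: [-3.2, 0.2, 2.1]
finger_gap: 0.0604
grasp_force: 1.6
```

Request:
play_rows --plan "0.4 0 0 0 0 0; 0.8 0 0 0 0 0; 1.2 0 0 0 0 0; 1.6 0 0 0 0 0; 1.8 0 0 0 0 0"

```text
t: 7.47
eef_pos: [0.6084, 0.1789, 0.0285]
ee_rot: [1.0, -0.024, 0.0, -0.0]
contact_force: [-3.3, 0.6, 3.1]
finger_gap: 0.0602
grasp_force: 1.9
```

```bash
python3 lane2.py w6.png
```

```text
[0.6087 0.1789 0.0284] yaw -2.72 [-1.2  0.5  0.6] 7.5167 cx 282.5169571642698
railL 5 x 106.0 113.0 y mid 79.7 slope deg 1.01
railR 4 x 106.0 113.0 y mid -82.0 slope deg 11.52
boxL 50 x 14.0 96.0 y mid 57.3 slope deg -0.05
boxR 36 x 40.0 96.0 y mid -77.5 slope deg 7.47
```

View pics/w6.png

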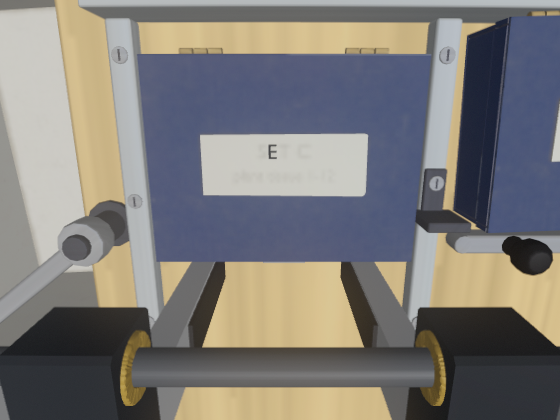

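The box is about 15 mm short of the end stop (near edge row 262, stop at row ~20), centred, with the bar still open at left. I've now viewed 10 pictures, so from here I go by force and numeric checks.

Request:
play_rows --plan "0.25 0 0 0 0 0; 0.5 0 0 0 0 0; 0.75 0 0 0 0 0; 1 0 0 0 0 0; 1.2 0 0 0 0 0"

```text
t: 7.93
eef_pos: [0.62, 0.1784, 0.0283]
ee_rot: [1.0, -0.024, 0.0, 0.0]
contact_force: [-1.9, 0.6, 2.3]
finger_gap: 0.06
grasp_force: 1.6
```

Request:
play_rows --plan "0.07 0 0 0 0 0; 0.14 0 0 0 0 0; 0.21 0 0 0 0 0; 0.28 0 0 0 0 0; 0.35 0 0 0 0 0"

```text
t: 8.35
eef_pos: [0.6232, 0.1782, 0.0283]
ee_rot: [1.0, -0.024, -0.0, 0.0]
contact_force: [-2.5, 0.7, 0.9]
finger_gap: 0.0604
grasp_force: 1.6
```

Request:
play_rows --plan "0.05 0 0 0 0 0; 0.1 0 0 0 0 0; 0.15 0 0 0 0 0; 0.2 0 0 0 0 0; 0.25 0 0 0 0 0"

```text
t: 8.77
eef_pos: [0.6257, 0.1781, 0.0284]
ee_rot: [1.0, -0.024, 0.0, 0.0]
contact_force: [-3.6, 0.5, 1.2]
finger_gap: 0.0601
grasp_force: 1.6
```

```bash
cat > gap.py <<'E'
from h import *
c=shot('wrist');g=cv2.cvtColor(c['image'],cv2.COLOR_RGB2HSV)
for u in (150,230,283,330,410): print(u,[tuple(int(k) for k in g[v,u]) for v in range(14,66,4)])
print(np.round(observe()['contact_force'],1))
E
python3 gap.py
```

```text
150 [(105, 12, 164), (101, 11, 188), (101, 11, 190), (94, 9, 190), (99, 9, 192), (99, 9, 195), (94, 9, 191), (95, 8, 189), (95, 8, 190), (96, 7, 185), (113, 71, 119), (113, 71, 125), (113, 71, 125)]
230 [(98, 11, 188), (98, 11, 190), (98, 11, 189), (98, 11, 189), (94, 9, 189), (94, 9, 193), (94, 9, 189), (95, 8, 189), (101, 11, 190), (100, 8, 181), (112, 81, 119), (113, 84, 125), (113, 80, 125)]
283 [(99, 10, 187), (101, 11, 188), (98, 11, 189), (94, 10, 187), (99, 10, 186), (99, 9, 191), (98, 11, 189), (99, 9, 189), (98, 11, 189), (100, 8, 181), (113, 86, 119), (113, 82, 125), (113, 82, 124)]
330 [(108, 9, 139), (98, 11, 188), (100, 12, 190), (94, 10, 186), (94, 10, 185), (98, 11, 191), (101, 11, 190), (99, 9, 189), (101, 11, 190), (103, 10, 183), (113, 54, 136), (112, 83, 126), (113, 83, 126)]
410 [(98, 11, 189), (98, 11, 190), (98, 11, 191), (100, 12, 190), (101, 11, 189), (98, 11, 191), (100, 12, 194), (99, 9, 190), (103, 12, 193), (101, 11, 189), (112, 49, 136), (112, 87, 126), (113, 86, 125)]
[-3.   0.1  2. ]
```

Request:
play_rows --plan "0.05 0 0 0 0 0; 0.1 0 0 0 0 0; 0.15 0 0 0 0 0; 0.2 0 0 0 0 0; 0.2 0 0 0 0 0"

```text
t: 9.23
eef_pos: [0.6265, 0.1781, 0.0283]
ee_rot: [1.0, -0.024, -0.001, 0.0]
contact_force: [-5.7, 1.2, 3.8]
finger_gap: 0.06
grasp_force: 3.0
```

Request:
play_rows --plan "0.05 0 0 0 0 0; 0.1 0 0 0 0 0; 0.15 0 0 0 0 0; 0.15 0 0 0 0 0; 0.15 0 0 0 0 0"

```text
t: 9.65
eef_pos: [0.6266, 0.178, 0.0284]
ee_rot: [1.0, -0.024, -0.003, 0.0]
contact_force: [-9.9, -0.4, 6.2]
finger_gap: 0.0606
grasp_force: 4.7
```

The box is seated: position stopped at x=0.6266 and force rose to 10 N. I'll back off, rise and close the fingers.

Request:
play_rows --plan "-0.5 0 0 0 0 0; -2 0 0 0 0 0; -4 0 0 0 0 0; -6 0 0 0 0 0; -8 0 0 0 0 0"

```text
t: 10.07
eef_pos: [0.5503, 0.1817, 0.0288]
ee_rot: [1.0, -0.024, 0.002, -0.0]
contact_force: [-0.6, 0.3, -1.0]
finger_gap: 0.0602
grasp_force: 0.0
```

Request:
play_rows --plan "0 0 -3.5 0 0 0; 0 0 -7 0 0 0; 0 0 -10.5 0 0 0; 0 0 -14 0 0 0; 0 0 -14 0 0 0" --gripper 0

```text
t: 10.48
eef_pos: [0.5565, 0.1828, 0.178]
ee_rot: [1.0, -0.024, 0.01, -0.002]
contact_force: [1.2, 0.6, 0.6]
finger_gap: 0.0303
grasp_force: 0.0
```

Request:
play_rows --plan "0 0 0 0 0 0; 0 0 0 0 0 0; 0 0 0 0 0 0; 0 0 0 0 0 0; 0 0 0 0 0 0"

```text
t: 10.9
eef_pos: [0.5482, 0.1815, 0.1664]
ee_rot: [1.0, -0.024, -0.002, 0.0]
contact_force: [-0.8, -0.1, -0.2]
finger_gap: 0.0007
grasp_force: 0.0
```

```bash
python3 - <<'E'
from h import *
c=shot('wrist');s=observe();im=c['image'].astype(int)
yaw=np.radians(-2.72);Q=np.array([[np.cos(yaw),-np.sin(yaw)],[np.sin(yaw),np.cos(yaw)]]);home=np.array([.6266,.178])
print(np.round(s['eef_pos'],4),s['finger_gap'])
# board coords with TCP home = (.002,.075)
B=lambda uv,z:(((onz(c,uv,z)[:,:2]-home)@Q)+[.002,.075])
m=(((im[:,:,2]-im[:,:,0])>8)&(im.max(2)<150)).astype(np.uint8);m[250:]=0;m=cv2.morphologyEx(m,cv2.MORPH_OPEN,np.ones((9,9)))
for k in cv2.findContours(m,0,2)[0]:
    if cv2.contourArea(k)>3000:
        r=cv2.minAreaRect(k);p=cv2.boxPoints(r);print('blue',(B(p,.05)*1e3).round(1).tolist(),p.round().tolist())
def P(b,z):
    w=(np.array(b)-[.002,.075])@Q.T+home;return proj(c,[[w[0],w[1],z]])[0].round(1)
print('pivot px',P((0,.168),.047),'end px',P((-.097,.295),.042))
# black knob blobs
k=(im.max(2)<45).astype(np.uint8);k[240:]=0
n,l,st,ce=cv2.connectedComponentsWithStats(k)
for i in range(1,n):
    if st[i,4]>40: print('dark',st[i].tolist(),ce[i].round(1),(B([ce[i]],.06)*1e3).round(1))
E
```

```text
[0.5484 0.1815 0.1667] 0.00023917729534837833
blue [[73.4, -3.4], [74.4, -123.5], [7.7, -136.2], [7.2, -8.4]] [[392.0, 0.0], [559.0, 0.0], [559.0, 97.0], [392.0, 97.0]]
blue [[73.3, 131.7], [73.4, 17.2], [10.7, 13.8], [10.8, 135.1]] [[202.0, 0.0], [363.0, 0.0], [363.0, 92.0], [202.0, 92.0]]
pivot px [160.9 106.9] end px [ 24.7 225. ]
dark [392, 0, 14, 92, 528] [397.9  44.6] [[42.5 -7.1]]
dark [414, 98, 22, 20, 221] [423.1 107.5] [[ -0.4 -29.1]]
dark [18, 208, 27, 19, 373] [ 30.3 216.4] [[-84.  276.1]]
```

Request:
play_rows --plan "1 -4 0 0 0 0; 2 -8 0 0 0 0; 3 -12 0 0 0 0; 4 -16 0 0 0 0; 5.1 -20 0 0 0 0"

```text
t: 11.37
eef_pos: [0.6096, 0.3807, 0.1674]
ee_rot: [1.0, -0.024, -0.001, 0.0]
contact_force: [1.7, 0.2, 0.2]
finger_gap: 0.0006
grasp_force: 0.0
```

Request:
play_rows --plan "0 0 3 0 0 0; 0 0 6 0 0 0; 0 0 9.5 0 0 0; 0 0 12 0 0 0; 0 0 13.8 0 0 0"

```text
t: 11.78
eef_pos: [0.6069, 0.378, 0.0251]
ee_rot: [1.0, -0.024, -0.003, 0.002]
contact_force: [-0.0, -0.0, -0.6]
finger_gap: 0.0003
grasp_force: 0.0
```

```bash
cat > where.py <<'E'
from h import *
s=observe();yaw=np.radians(-2.72);Q=np.array([[np.cos(yaw),-np.sin(yaw)],[np.sin(yaw),np.cos(yaw)]])
print('board',(((np.array(s['eef_pos'])[:2]-[.6266,.178])@Q+[.002,.075])*1e3).round(1),'z',s['eef_pos'][2],np.round(s['contact_force'],1),s['t'],np.round(s['joints'],2))
E
python3 where.py
```

```text
board [-27.1 273.8] z 0.025110328502780343 [-0.  -0.  -0.6] 11.7833 [ 0.44  0.67  1.28 -0.    1.2   2.05]
```

Request:
play_rows --plan "-1.2 0.9 0 0 0 0; -2.4 1.8 0 0 0 0; -3.4 2.7 0 0 0 0; -4.4 3.5 0 0 0 0; -5.3 4.2 0 0 0 0"

```text
t: 12.2
eef_pos: [0.554, 0.3391, 0.0293]
ee_rot: [1.0, -0.024, -0.0, 0.0]
contact_force: [1.0, -0.8, 0.2]
finger_gap: 0.0002
grasp_force: 0.3
```

Request:
play_rows --plan "-1 1.7 0 0 0 0; -1.9 3.5 0 0 0 0; -2.2 5.5 0 0 0 0; -2.3 7.5 0 0 0 0; -1.8 9.5 0 0 0 0"

```text
t: 12.62
eef_pos: [0.5307, 0.2452, 0.0296]
ee_rot: [1.0, -0.023, -0.001, -0.0]
contact_force: [0.9, -0.2, 0.1]
finger_gap: 0.0005
grasp_force: 0.4
```

```bash
python3 where.py; python3 - <<'E'
from h import *
c=shot('scene');k=(c['image'].astype(int).max(2)<50).astype(np.uint8);k[:, :140]=0;k[:170]=0;k[360:]=0;k[:,330:]=0
n,l,st,ce=cv2.connectedComponentsWithStats(k)
yaw=np.radians(-2.72);Q=np.array([[np.cos(yaw),-np.sin(yaw)],[np.sin(yaw),np.cos(yaw)]])
for i in range(1,n):
    if 6<st[i,4]<2000: print(st[i].tolist(),(((onz(c,[ce[i]],.06)[0,:2]-[.6266,.178])@Q+[.002,.075])*1e3).round())
E
```

```text
board [-97.  137.6] z 0.029553102039412082 [ 0.9 -0.2  0.1] 12.6167 [0.28 0.43 1.65 0.   1.06 1.9 ]
[188, 170, 2, 6, 11] [292. -66.]
[234, 188, 38, 28, 834] [ 75. -62.]
[238, 216, 15, 12, 106] [49.  4.]
[245, 228, 49, 24, 551] [-37.  29.]
[201, 255, 82, 40, 845] [-47. 136.]
[140, 267, 27, 31, 158] [122. 259.]
[221, 286, 6, 4, 16] [-22. 191.]
[229, 324, 7, 6, 31] [-91. 257.]
```

Request:
play_rows --plan "0.7 1.9 0 0 0 0; 2 3.5 0 0 0 0; 3.3 5 0 0 0 0; 4.6 5.8 0 0 0 0; 5.7 6.4 0 0 0 0"

```text
t: 13.08
eef_pos: [0.5869, 0.1784, 0.0299]
ee_rot: [1.0, -0.024, -0.0, -0.0]
contact_force: [-0.6, 1.4, -0.1]
finger_gap: 0.0005
grasp_force: 0.3
```

Request:
play_rows --plan "0.3 0.1 0 0 0 0; 0.6 0.3 0 0 0 0; 0.9 0.4 0 0 0 0; 1.2 0.5 0 0 0 0; 1.5 0.6 0 0 0 0"

```text
t: 13.5
eef_pos: [0.6004, 0.1729, 0.0301]
ee_rot: [1.0, -0.023, -0.0, -0.0]
contact_force: [-0.3, 1.0, -0.2]
finger_gap: 0.0004
grasp_force: 0.2
```

```bash
python3 where.py; cat > bar.py <<'E'
from h import *
yaw=np.radians(-2.72);Q=np.array([[np.cos(yaw),-np.sin(yaw)],[np.sin(yaw),np.cos(yaw)]])
for n,z in(('wrist',.06),):
    c=shot(n);im=c['image'].astype(int);k=(im.max(2)<45).astype(np.uint8);k[262:]=0
    N,l,st,ce=cv2.connectedComponentsWithStats(k)
    for i in range(1,N):
        if st[i,4]>40: print('dark',st[i].tolist(),(((onz(c,[ce[i]],z)[0,:2]-[.6266,.178])@Q+[.002,.075])*1e3).round(1))
    g=((im.max(2)-im.min(2)<30)&(im.max(2)>90)).astype(np.uint8)
    for u in range(130,440,25):
        v=np.flatnonzero(g[:262,u])
        if len(v): print(u,v.min(),v.max(),len(v),(((onz(c,[(u,v.max())],.047)[0,:2]-[.6266,.178])@Q+[.002,.075])*1e3).round(1))
E
python3 bar.py
```

```text
board [-23.9  68.6] z 0.03010887638081697 [-0.3  1.  -0.2] 13.5 [0.14 0.5  1.55 0.   1.1  1.76]
dark [490, 219, 48, 37, 937] [  1.  -27.7]
130 124 261 138 [-16.8 139.9]
155 220 243 24 [ -7.8 127.3]
180 70 245 44 [ -8.8 115.9]
205 66 247 92 [ -9.8 104.4]
230 66 250 93 [-11.2  92.9]
255 66 252 95 [-12.2  81.3]
280 66 254 96 [-13.2  69.7]
305 66 261 99 [-16.7  58.1]
330 66 259 94 [-15.7  46.4]
355 67 258 72 [-15.2  34.8]
380 205 251 12 [-11.7  23.4]
405 155 261 71 [-16.7  11.3]
430 0 212 176 [7.1 2.1]
```

Request:
play_rows --plan "0.2 0 0 0 0 0; 0.4 0 0 0 0 0; 0.6 0 0 0 0 0; 0.8 0 0 0 0 0; 1 0 0 0 0 0"

```text
t: 13.97
eef_pos: [0.6109, 0.1718, 0.0303]
ee_rot: [1.0, -0.024, -0.0, 0.0]
contact_force: [-0.8, -0.3, -0.4]
finger_gap: 0.0005
grasp_force: 0.2
```

Request:
play_rows --plan "0.05 0 0 0 0 0; 0.1 0 0 0 0 0; 0.15 0 0 0 0 0; 0.2 0 0 0 0 0; 0.2 0 0 0 0 0"

```text
t: 14.38
eef_pos: [0.611, 0.1717, 0.0302]
ee_rot: [1.0, -0.024, -0.002, 0.0]
contact_force: [-6.2, 1.4, 4.9]
finger_gap: 0.0006
grasp_force: 3.0
```

```bash
python3 where.py; python3 bar.py
```

```text
board [-13.3  68. ] z 0.03024846153277799 [-6.2  1.4  4.9] 14.3833 [0.14 0.52 1.52 0.   1.11 1.76]
dark [485, 241, 46, 21, 651] [  3.5 -27.2]
130 0 261 133 [ -6.1 139.3]
155 0 257 38 [ -4.1 127.3]
180 0 257 57 [ -4.1 115.7]
205 0 257 105 [ -4.1 104. ]
230 0 257 104 [-4.1 92.4]
255 0 257 104 [-4.1 80.7]
280 0 257 105 [-4.1 69.1]
305 0 261 107 [-6.1 57.4]
330 0 257 103 [-4.1 45.8]
355 0 253 30 [-2.1 34.3]
380 0 246 26 [ 1.4 22.9]
405 0 261 120 [-6.1 10.6]
430 0 239 178 [4.8 0. ]
```

The bar is level at x≈-4 mm and force builds against its stop, so it is shut. I'll back away and verify.

Request:
play_rows --plan "-0.3 0 0 0 0 0; -1.5 0 0 0 0 0; -3 0 0 0 0 0; -4.5 0 0 0 0 0; -6 0 0 0 0 0"

```text
t: 14.85
eef_pos: [0.5535, 0.1746, 0.0306]
ee_rot: [1.0, -0.024, 0.001, -0.0]
contact_force: [-0.1, 0.3, -0.1]
finger_gap: 0.0006
grasp_force: 0.0
```

Request:
play_rows --plan "0 0 -3.5 0 0 0; 0 0 -7 0 0 0; 0 0 -10.5 0 0 0; 0 0 -12 0 0 0; 0 0 -12 0 0 0"

```text
t: 15.27
eef_pos: [0.5578, 0.1753, 0.1564]
ee_rot: [1.0, -0.024, 0.007, -0.001]
contact_force: [0.8, 0.2, -0.2]
finger_gap: 0.0004
grasp_force: 0.0
```

Request:
play_rows --plan "0 0 0 0 0 0; 0 0 0 0 0 0; 0 0 0 0 0 0; 0 0 0 0 0 0; 0 0 0 0 0 0"

```text
t: 15.68
eef_pos: [0.5519, 0.1743, 0.1485]
ee_rot: [1.0, -0.024, -0.002, 0.0]
contact_force: [0.8, -0.2, -1.0]
finger_gap: 0.0008
grasp_force: 0.0
```

```bash
python3 where.py; sed -i 's/range(130,440,25)/range(150,420,15)/' bar.py; sed -i 's/k\[262:\]=0/k[240:]=0/; s/g\[:262,u\]/g[60:200,u]/; s/v.max())\],.047/v.max()+60)],.047/' bar.py; python3 bar.py
```

```text
board [-72.5  67.8] z 0.14846875633383594 [ 0.8 -0.2 -1. ] 15.6833 [0.16 0.27 1.59 0.   1.29 1.77]
dark [392, 0, 11, 32, 160] [63.4 -6.7]
dark [389, 73, 11, 16, 52] [21.2 -7.6]
dark [412, 104, 24, 21, 233] [ -0.5 -28.8]
150 39 67 20 [-10.2 164.7]
165 38 59 14 [ -4.6 153.2]
180 0 136 137 [-62.2 146.5]
195 0 59 50 [ -4.6 131.3]
210 1 59 44 [ -4.6 120.4]
225 0 59 46 [ -4.6 109.4]
240 0 59 43 [-4.6 98.5]
255 0 59 44 [-4.7 87.6]
270 0 59 40 [-4.7 76.7]
285 5 59 32 [-4.7 65.7]
300 4 59 34 [-4.7 54.8]
315 19 59 28 [-4.7 43.9]
330 22 36 8 [11.4 33.5]
345 18 36 7 [11.4 22.7]
360 29 137 83 [-63.1   7.9]
375 0 66 41 [-9.6 -0.2]
390 48 59 12 [ -4.6 -10.8]
405 0 59 13 [ -4.6 -21.8]
```

```bash
python3 -c "
from cell import job_done
print(job_done())"
```

```text
the job is handed in; nothing more can be done
None
```

I pushed the slide box flat down the left lane until it stopped firmly against the end stop; camera checks along the way showed it centred in the lane. The swing bar is now fully shut behind it, in line with the right lane's shut bar, and I handed the job in at about 16 s with the arm clear.

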